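# Reset the classroom rover and pair it with its base station

### The arm

A 6-joint arm with a two-finger parallel gripper is mounted at the origin on the work surface. World frame = base frame: x ahead of the robot, y to its left, z up, the work surface at z = 0. Lengths are in mm, angles in rad, forces in N, time in s.
With the tool pointing down it reaches from about 350 to 725 mm from the base axis. Payload 4.3 kg.
Tool frame: the origin (TCP) lies between the finger pads; the fingertips stand arm.tips_ahead ahead of it and the grasp point (between the pads) lies 11 mm behind it (arm.tips_ahead is the distance from the TCP to the fingertips, in mm); z points along the fingers, y is the line along which they close (so a half turn about z gives the same grasp; the last joint's range is limited). The gripper opens to 85 mm and grips with 20 to 120 N. Pads are 22 mm wide; open, the fingers measure 114 mm over their backs; the gripper's body (76 mm by 85 mm) begins 54 mm behind the grasp point. The pads swing forward as they close: fully open they stand 13 mm farther back than shut.
Start: joints at [1.108, 0.377, 0.081, 1.274, 0, 1.46], TCP at [198.686, 539.62, 239.329] pointing down, gripper open.
Joint ranges: [-2.72, 2.72], [-0.84, 1.66], [-1.02, 1.22], [-1.77, 2.12], [-1.37, 1.28], [-3.14, 3.14]. Speed limits (rad/s): [2.57, 2.57, 3.14, 3.14, 3.14, 3.14].

### API

Orientations are given as a 3x3 rotation matrix whose columns are the frame's x, y, z axes.
In Python, from bench import arm, imaging gives the robot as it stands.
- The arm moves only by the tool play_rows, never from a script. Its argument "moves" is a list of rows, each a list of 5 numbers: the opening in per cent of the stroke, from 0 (shut) to 100 (fully open), then the shift along the tool's x, y, z in cm, then the turn about the tool's z in degrees. A call has 1 to 5 rows; each row is the pose to reach, as a shift and turn from the pose commanded when the call began, along the tool's axes at that moment; what a row does not reach only later rows make up. A row lasts 1/10 s, in which the tool goes at most 50 mm and 8.59 degrees, less where a joint would pass 70% of its speed; a pose out of reach is approached as far as the arm can. A call with a gripper value outside its range is refused whole. The fingers move at their own pace and stop on an object; "grip_force" is the grip in N (left out, the last holds). Time passes only in rows, so rows that repeat a pose let the fingers close. It gives the time, the measured TCP pose, the force, the opening and the grip force at its end, in the units of the state.
- arm.sense(): the state, without advancing time (a new reading comes with each control period).
- imaging.read_camera(name): name is "side" or "top" or "wrist"; returns a dict with "color" (480x640x3 uint8, red, green, blue), "mtx" (3x3 intrinsics, pixels), "D" ([k1, k2, p1, p2, k3] as OpenCV has them; the pictures are not rectified), "R" (3x3) and "t" (3): a world point X has camera coordinates R X + t; the wrist camera has in their place "hand_eye" (4x4, takes a point from camera to tool coordinates, whose origin is the TCP and whose axes are the flange's). Camera axes: x right, y down, z forward; pixel columns grow to the right and rows downward; lengths in mm; the calibration is good to about 2 mm. A picture is of the moment at which its call begins: read the wrist's pose just before it. There is no depth.
- arm.close_job(): hands the job in; it is judged then, once.
The state is a dict: "time": time; "joints": joint angles; "qd": joint speeds; "joint_torque": joint torques, N m; "eef_pos": TCP position; "orientation": TCP orientation; "wrist_force": force on the tool from outside, world axes, zero at the start; "torque": the same for the moment, N m; "grip_width": finger opening in mm; "finger_force": force on a finger pad.
Only numpy, scipy, OpenCV 4.12 (cv2) and the standard library are available. Lean on these libraries where they do the work, as an engineer would, in place of code of your own. Each camera call takes 0.05 s, during which the arm holds its last target. There are 200 camera calls.

### The job

Reset the rover and pair it again: with the fingertips, reach into the oblong well in the rover's deck and press the sunken reset key fully down, keep it down for at least one second and let it up; then press the sunken key in the base station's round well fully down for a moment and let it up. Do not press the power key in the rover's own round well, do not lift the rover or shove it out of its place, and leave the other things on the table where they are.

Things in the scene. Friction and masses are not known exactly. Their poses are not given: they have to be found in the camera images.
- rover: grey and black toy robot rover, loose on four braked wheels, about 1 kg, 240 x 195 mm. Flat deck 72 mm above the table, 200 mm (x) by 130 mm (y). +x is its nose: sensor with two round eyes, top 85 mm above the table, and two blue forks low down. Two beams rise 10 mm above the deck along its sides, inner edges 51 mm off the middle line. Origin on the table under the deck's middle, z up
- reset_well (a point): centre of the mouth, at deck level, of the OBLONG well in the tail half of the rover's deck, 45 mm behind its middle; axes as the rover's. 42 mm along x, 64 mm along y, 30 mm deep, upright walls. The reset key, a white round push button 24 mm across, stands in the middle of its floor, flat top 22 mm below the deck when up
- reset_key (a joint): travel of the reset key, m: 0 up, 0.005 fully down; sprung, starts moving at about 2 N, fully down at about 4.5 N, comes up by itself
- power_well (a point): centre of the mouth of the ROUND well (44 mm across, 30 mm deep) in the nose half of the deck, 47 mm ahead of the rover's middle: the power key, not to be pressed
- power_key (a joint): travel of the power key in the round well, m: 0 up, 0.005 fully down; same spring as the reset key
- rover_nose (a point): point at the nose end of the deck, at deck level on the middle line, 100 mm ahead of the rover's middle
- station: base station, grey and white block 130 x 120 mm screwed to the table, flat top 56 mm above it; along its +x edge a black connector bar 18 mm wide rises 18 mm more. Origin on the table under its middle
- pair_well (a point): centre of the mouth, at top level, of the round well in the station's top, 15 mm from its middle towards its -x. 60 mm across, 30 mm deep, upright walls. The pairing key, a white round push button 24 mm across, stands in the middle of its floor, flat top 22 mm below the station's top when up
- pair_key (a joint): travel of the pairing key, m: 0 up, 0.005 fully down; sprung, starts moving at about 2 N, fully down at about 4.5 N, comes up by itself
- screwdriver: loose bystander: blue-handled screwdriver 150 mm long lying on the table between rover and station; origin under its middle
- gear: loose bystander: blue gear wheel, 45 mm across, 10 mm thick with a 14 mm high hub, lying flat; origin centre of underside
- spare_wheel: loose bystander: spare black tyre with blue hub, 60 mm across, 26 mm thick, lying flat; origin centre of underside
- motor: loose bystander: grey motor 60 x 35 x 34 mm with a short shaft; origin centre of underside
- beam: loose bystander: grey perforated beam 130 x 12 x 12 mm lying flat; origin centre of underside
- battery: loose bystander: grey battery pack 50 x 100 x 28 mm; origin centre of underside
- pin_cup: loose bystander: white open cup 70 mm across, 60 mm high; origin centre of underside
Things that resemble listed ones, but are neither listed nor needed, are in the scene too. Leave any blue or yellow look-alike of the station alone.

How it is judged:
By the outcome, as a careful person would: the job done as asked, in the order asked, and still so for the second after the job is handed in, with the robot touching nothing.
It also fails if it takes over 48 s, if anything falls off the work surface, if the arm or the gripper's body presses on something with over 40 N, if the wrist force passes 120 N, or if a joint passes its speed limit or range.

## Working session

There is one attempt and no reset: what is moved stays moved. The work goes in short steps, Python scripts to look and compute and a tool call to move; the robot and the scene stay as the last step left them, time stands still between calls to the robot, and variables do not carry over. Pictures are saved under pics/ and viewed, at most 10 in all, crops included, and the job is handed in when it is done.

Besides the shell and the picture viewer there is one more tool, called after "Call:" in YAML: its name, and indented under it one key for each argument. play_rows: Moves the arm, as the interface text tells. Its arguments: {"type":"object","properties":{"moves":{"type":"array","items":{"type":"array","items":{"type":"number"}}},"grip_force":{"type":"number"}},"required":["moves"]}

```bash
mkdir -p pics && python3 - <<'E'
from bench import arm, imaging
import cv2, numpy as np
s=arm.sense(); print(s, getattr(arm,'tips_ahead',None))
for n in ("top","side"):
    c=imaging.read_camera(n); cv2.imwrite(f"pics/{n}0.png",c["color"][:,:,::-1]); np.savez(f"{n}0.npz",**c)
    print(n,c["mtx"].tolist(),c["D"],np.round(c["R"],3).tolist(),c["t"])
E
```

```text
{'time': 0.0, 'joints': array([ 1.10772599e+00,  3.78060080e-01,  7.96096933e-02,  1.27440416e+00,
       -1.20426285e-05,  1.46049089e+00]), 'qd': array([-3.54661595e-04, -1.14642841e-04, -3.60688549e-04, -8.37545777e-05,
       -2.30736479e-04, -1.21353047e-03]), 'joint_torque': array([-8.34400398e-04, -4.63604093e+01,  2.69875538e+01,  2.06889695e-02,
        9.08400182e-06,  5.05266314e-06]), 'eef_pos': array([198.36731381, 539.00642354, 238.35629476]), 'orientation': array([[-9.38420952e-01,  3.45492824e-01, -9.08625159e-04],
       [ 3.45493953e-01,  9.38419159e-01, -1.84683524e-03],
       [ 2.14602934e-04, -2.04703338e-03, -9.99997882e-01]]), 'wrist_force': array([-0.23275885,  0.26073965,  0.41831287]), 'torque': array([ 0.00163136, -0.04125992, -0.00137602]), 'finger_force': 0.0, 'grip_width': 85.29188854346076} 8.0
top [[546.8253600090603, 0.0, 321.0117317911634], [0.0, 546.8253600090603, 239.6860165947048], [0.0, 0.0, 1.0]] [-0.09931587  0.          0.          0.          0.        ] [[0.02, -1.0, -0.009], [-0.997, -0.019, -0.073], [0.073, 0.01, -0.997]] [-102.92079203  555.67852976 1464.81816463]
side [[548.1557206516194, 0.0, 322.6010912724828], [0.0, 548.1557206516194, 228.2132554096356], [0.0, 0.0, 1.0]] [0.03994741 0.         0.         0.         0.        ] [[0.854, -0.52, 0.021], [-0.314, -0.547, -0.776], [0.415, 0.656, -0.63]] [-489.29267823  173.3013812  1296.01139891]
```

View pics/top0.png

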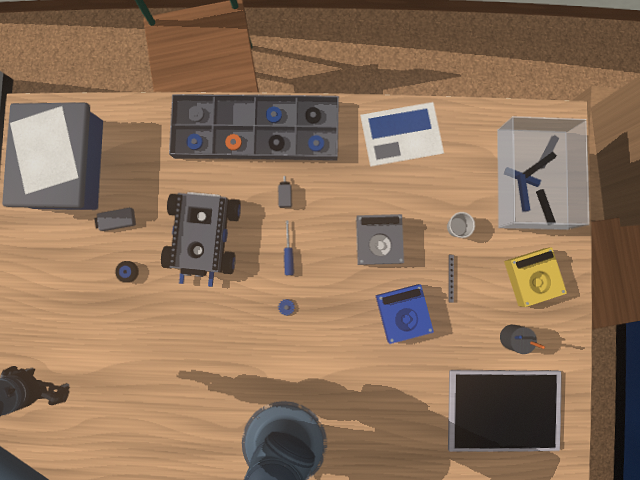

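View pics/side0.png

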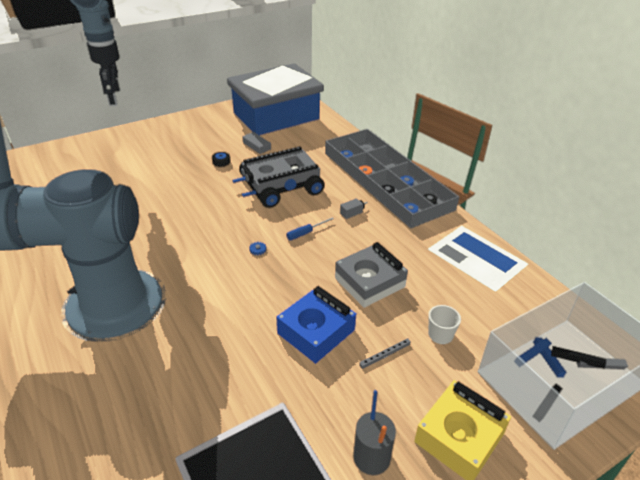

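The top view shows the rover at about (200,235), nose down towards the robot, with the oblong well at about (202,215) and the round power well at (197,250). The grey station is at (380,240) with its bar at the top edge and its well at (380,245). I'll measure on enlarged crops.

```bash
cat > h.py <<'E'
import numpy as np, cv2
def ray_plane(c,uv,z):
    """pixels (N,2) -> world points on plane z"""
    p=cv2.undistortPoints(np.float64(uv).reshape(-1,1,2),c["mtx"],c["D"]).reshape(-1,2)
    d=np.c_[p,np.ones(len(p))]@c["R"]; o=-c["R"].T@c["t"]
    return o+d*((z-o[2])/d[:,2])[:,None]
def proj(c,X):
    return cv2.projectPoints(np.float64(X).reshape(-1,1,3),cv2.Rodrigues(c["R"])[0],c["t"],c["mtx"],c["D"])[0].reshape(-1,2)
E
python3 - <<'E'
import cv2,numpy as np
a=cv2.imread("pics/top0.png")
A=cv2.resize(a[185:295,155:255],None,fx=4,fy=4,interpolation=cv2.INTER_CUBIC)
B=cv2.resize(a[195:305,340:430],None,fx=4,fy=4,interpolation=cv2.INTER_CUBIC)
cv2.imwrite("pics/crop1.png",np.hstack([A,B]))
E
```

```text
(no output)
```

View pics/crop1.png

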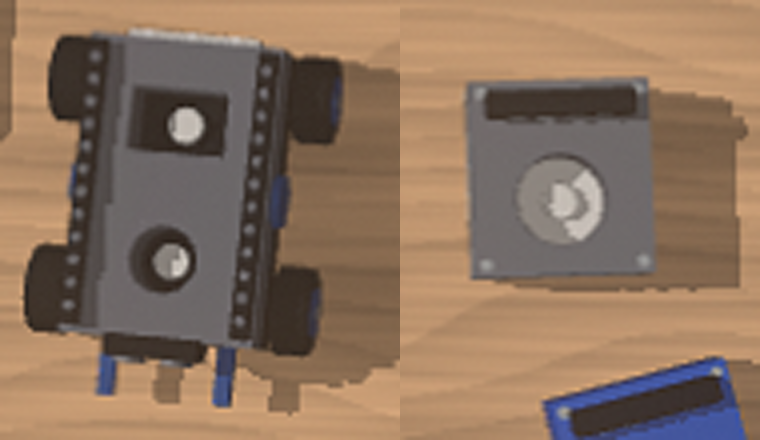

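The crop shows the oblong well with corners near (133,88),(228,95),(222,157),(130,150), the round power well at (163,259), and the reset key at (186,125). The station well is centred near (561,200) with its key at (565,200).

```bash
python3 - <<'E'
import numpy as np
from h import *
c=dict(np.load("top0.npz"))
f=lambda p,o:np.float64(p)/4-.375+np.float64(o)
R=lambda p,z:np.round(ray_plane(c,f(p,(155,185)),z)[:,:2],1)
S=lambda p,z:np.round(ray_plane(c,f(np.float64(p)-[400,0],(340,195)),z)[:,:2],1)
w=R([(133,88),(228,95),(222,157),(130,150)],72); print("reset well",w.tolist(),w.mean(0))
pw=R([(163,259)],72);print("power well",pw,"reset key",R([(186,125)],50),"power key",R([(172,261)],50))
print("axis",w.mean(0)-pw, np.linalg.norm(w.mean(0)-pw))
print("pair well",S([(561,200)],56),"key",S([(565,200)],34), "top corners",S([(468,83),(649,78),(654,272),(471,279)],56).tolist())
E
```

```text
reset well [[634.9, 262.4], [631.3, 198.5], [590.0, 201.0], [593.6, 262.8]] [612.45  231.175]
power well [[521.8 238. ]] reset key [[613.3 231. ]] power key [[521.7 237.1]]
axis [[90.65  -6.825]] 90.90656260688772
pair well [[ 544.8 -248.5]] key [[ 546.3 -253.3]] top corners [[621.5, -185.7], [627.3, -306.2], [498.3, -310.6], [491.5, -189.7]]
```

Call:
play_rows:
  moves:
    - [0,-4.8,-1.42,0,0]
    - [0,-9.6,-2.84,0,0]
    - [0,-14.4,-4.26,0,0]
    - [0,-19.2,-5.68,0,0]
    - [0,-24,-7.1,0,0]
  grip_force: 20

```text
time: 0.6
eef_pos: [400.2, 388.7, 238.9]
orientation: [[-0.939, 0.345, -0.001], [0.345, 0.939, -0.0], [0.0, -0.001, -1.0]]
wrist_force: [-0.1, 0.5, 0.7]
grip_width: 11.8
finger_force: 0.0
```

Call:
play_rows:
  moves:
    - [0,-4.7,-1.42,0.6,0]
    - [0,-9.4,-2.84,1.2,0]
    - [0,-14.1,-4.26,1.8,0]
    - [0,-18.8,-5.68,2.4,0]
    - [0,-23.5,-7.0,3.0,0]

```text
time: 1.1
eef_pos: [596.5, 241.7, 208.6]
orientation: [[-0.938, 0.346, -0.001], [0.346, 0.938, -0.0], [0.001, -0.0, -1.0]]
wrist_force: [0.3, 1.1, -0.1]
grip_width: 0.1
finger_force: 0.0
```

Call:
play_rows:
  moves:
    - [0,-2.0,-0.55,3.0,-8]
    - [0,-2.0,-0.55,5.0,-15.9]
    - [0,-2.0,-0.55,5.0,-15.9]
    - [0,-2.0,-0.55,5.0,-15.9]

```text
time: 1.5
eef_pos: [611.5, 231.2, 159.0]
orientation: [[-0.997, 0.078, -0.002], [0.078, 0.997, -0.0], [0.002, -0.0, -1.0]]
wrist_force: [-0.3, 0.2, 0.5]
grip_width: -0.0
finger_force: 0.0
```

```bash
python3 - <<'E'
from bench import arm, imaging
import cv2, numpy as np
s=arm.sense(); c=imaging.read_camera("wrist"); cv2.imwrite("pics/w1.png",c["color"][:,:,::-1])
print({k:np.round(s[k],3).tolist() for k in("time","eef_pos","orientation","wrist_force","grip_width")})
np.savez("w1.npz",**c,pos=s["eef_pos"],ori=s["orientation"])
from h import *
H=c["hand_eye"]; R=s["orientation"]@H[:3,:3]; t=s["orientation"]@H[:3,3]+s["eef_pos"]
print(np.round(H,2).tolist())
E
```

```text
{'time': 1.5, 'eef_pos': [611.544, 231.238, 158.959], 'orientation': [[-0.997, 0.078, -0.002], [0.078, 0.997, -0.0], [0.002, -0.0, -1.0]], 'wrist_force': [-0.335, 0.185, 0.522], 'grip_width': -0.044}
[[-0.0, -0.95, -0.31, 79.32], [1.0, -0.0, -0.0, 0.07], [0.0, -0.31, 0.95, -134.47], [0.0, 0.0, 0.0, 1.0]]
```

View pics/w1.png

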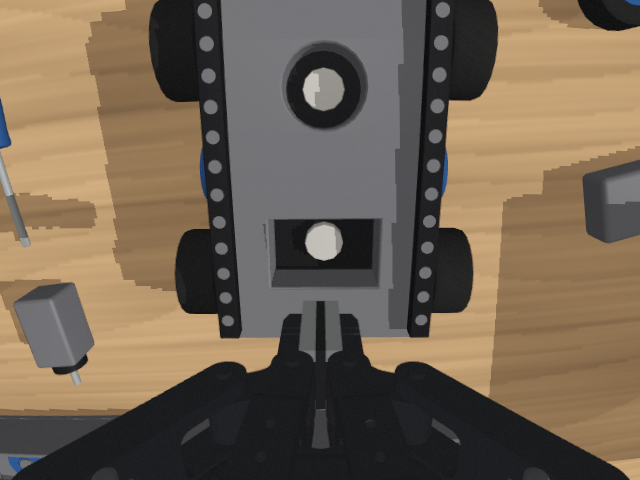

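The wrist view shows the oblong well with its mouth at about (267–382, 219–289) and the reset key at (323,242), the power well at (324,86), and the shut fingers pointing at the oblong well. I'll check the positions by casting rays.

```bash
python3 - <<'E'
import numpy as np
from h import *
c=dict(np.load("w1.npz")); H=c["hand_eye"]
Rw=c["ori"]@H[:3,:3]; o=c["ori"]@H[:3,3]+c["pos"]
c["R"]=Rw.T; c["t"]=-Rw.T@o
w=ray_plane(c,[(267,219),(382,218),(380,289),(270,289)],72); print(np.round(w,1).tolist(),w.mean(0))
print("key",ray_plane(c,[(323.5,242)],50),"power",ray_plane(c,[(324,86)],72),ray_plane(c,[(323.5,89)],50))
E
```

```text
[[587.7, 202.9, 72.0], [592.2, 267.7, 72.0], [635.9, 265.1, 72.0], [630.8, 199.6, 72.0]] [611.65592713 233.82415576  72.        ]
key [[610.88930603 233.3002437   50.        ]] power [[519.39003763 240.38065782  72.        ]] [[519.67679486 240.25577113  50.        ]]
```

Call:
play_rows:
  moves:
    - [0,0,0.1,3,0]
    - [0,0,0.1,6,0]
    - [0,0,0.1,8.5,0]
    - [0,0,0.1,9.4,0]
    - [0,0,0.1,9.4,0]

```text
time: 2.05
eef_pos: [611.7, 232.7, 65.3]
orientation: [[-0.997, 0.075, -0.001], [0.075, 0.997, -0.0], [0.001, -0.0, -1.0]]
wrist_force: [-0.4, 0.4, 0.6]
grip_width: -0.1
finger_force: 0.0
```

Call:
play_rows:
  moves:
    - [0,0,0,0.5,0]
    - [0,0,0,0.8,0]
    - [0,0,0,0.8,0]

```text
time: 2.35
eef_pos: [613.0, 232.5, 58.1]
orientation: [[-0.997, 0.075, 0.001], [0.075, 0.997, 0.0], [-0.001, 0.001, -1.0]]
wrist_force: [-0.4, 0.4, 0.2]
grip_width: 0.5
finger_force: 0.0
```

Call:
play_rows:
  moves:
    - [0,0,0,0.2,0]
    - [0,0,0,0.3,0]
    - [0,0,0,0.3,0]

```text
time: 2.65
eef_pos: [613.0, 232.5, 55.0]
orientation: [[-0.997, 0.075, 0.001], [0.075, 0.997, 0.001], [-0.001, 0.001, -1.0]]
wrist_force: [-0.0, 0.2, 3.7]
grip_width: -0.1
finger_force: 1.7
```

Call:
play_rows:
  moves:
    - [0,0,0,0.1,0]
    - [0,0,0,0.2,0]
    - [0,0,0,0.2,0]

```text
time: 2.95
eef_pos: [613.0, 232.5, 53.0]
orientation: [[-0.997, 0.075, 0.001], [0.075, 0.997, 0.001], [-0.001, 0.001, -1.0]]
wrist_force: [-0.5, 0.6, 6.5]
grip_width: 0.0
finger_force: 3.0
```

Call:
play_rows:
  moves:
    - [0,0,0,0.1,0]
    - [0,0,0,0.1,0]
    - [0,0,0,0.1,0]
    - [0,0,0,0.1,0]

```text
time: 3.35
eef_pos: [613.1, 232.5, 52.9]
orientation: [[-0.997, 0.075, 0.002], [0.075, 0.997, 0.001], [-0.002, 0.001, -1.0]]
wrist_force: [-2.4, -0.2, 10.8]
grip_width: -0.1
finger_force: 5.3
```

Call:
play_rows:
  moves:
    - [0,0,0,0,0]
    - [0,0,0,0,0]
    - [0,0,0,0,0]
    - [0,0,0,0,0]
    - [0,0,0,0,0]

```text
time: 3.85
eef_pos: [613.1, 232.5, 52.9]
orientation: [[-0.997, 0.075, 0.002], [0.075, 0.997, 0.001], [-0.002, 0.001, -1.0]]
wrist_force: [-1.5, -0.2, 11.0]
grip_width: 0.2
finger_force: 5.3
```

Call:
play_rows:
  moves:
    - [0,0,0,0,0]
    - [0,0,0,0,0]
    - [0,0,0,0,0]
    - [0,0,0,0,0]
    - [0,0,0,0,0]

```text
time: 4.35
eef_pos: [613.1, 232.5, 52.9]
orientation: [[-0.997, 0.075, 0.002], [0.075, 0.997, 0.001], [-0.002, 0.001, -1.0]]
wrist_force: [-1.8, -0.1, 11.0]
grip_width: -0.3
finger_force: 5.3
```

Call:
play_rows:
  moves:
    - [0,0,0,0,0]
    - [0,0,0,0,0]
    - [0,0,0,0,0]
    - [0,0,0,0,0]
    - [0,0,0,0,0]

```text
time: 4.85
eef_pos: [613.1, 232.5, 52.9]
orientation: [[-0.997, 0.075, 0.002], [0.075, 0.997, 0.001], [-0.002, 0.001, -1.0]]
wrist_force: [-1.2, -0.7, 10.7]
grip_width: 0.2
finger_force: 5.3
```

Call:
play_rows:
  moves:
    - [0,0,0,-0.5,0]
    - [0,0,0,-1.5,0]
    - [0,0,0,-4,0]
    - [0,0,0,-8,0]
    - [0,0,0,-12,0]

```text
time: 5.35
eef_pos: [611.1, 231.8, 171.4]
orientation: [[-0.997, 0.075, -0.003], [0.075, 0.997, -0.001], [0.003, -0.001, -1.0]]
wrist_force: [-0.6, 0.5, 0.1]
grip_width: 0.3
finger_force: 0.0
```

Call:
play_rows:
  moves:
    - [0,0.3,-4.8,0,0]
    - [0,0.6,-9.6,0,0]
    - [0,0.9,-14.4,0,0]
    - [0,1.2,-19.2,0,0]
    - [0,1.5,-24,0,0]

```text
time: 5.85
eef_pos: [578.3, -7.7, 171.1]
orientation: [[-0.997, 0.075, -0.001], [0.075, 0.997, -0.0], [0.001, -0.0, -1.0]]
wrist_force: [0.5, -0.5, 0.5]
grip_width: -0.1
finger_force: 0.0
```

Call:
play_rows:
  moves:
    - [0,0.3,-4.8,0,0]
    - [0,0.6,-9.6,0,0]
    - [0,0.9,-14.4,0,0]
    - [0,1.2,-19.2,0,0]
    - [0,1.6,-24,0,0]

```text
time: 6.35
eef_pos: [544.4, -245.7, 171.1]
orientation: [[-0.997, 0.075, -0.001], [0.075, 0.997, 0.001], [0.001, 0.0, -1.0]]
wrist_force: [0.6, 0.3, -0.3]
grip_width: -0.3
finger_force: 0.0
```

Call:
play_rows:
  moves:
    - [0,0,-0.5,2,0]
    - [0,0,-0.5,2,0]
    - [0,0,-0.5,2,0]

```text
time: 6.65
eef_pos: [544.1, -248.1, 150.7]
orientation: [[-0.997, 0.075, -0.002], [0.075, 0.997, 0.002], [0.003, 0.002, -1.0]]
wrist_force: [-0.2, 0.3, 0.3]
grip_width: -0.2
finger_force: 0.0
```

```bash
python3 - <<'E'
from bench import arm, imaging
import cv2, numpy as np
s=arm.sense(); c=imaging.read_camera("wrist"); cv2.imwrite("pics/w2.png",c["color"][:,:,::-1])
print(s["eef_pos"]); np.savez("w2.npz",**c,pos=s["eef_pos"],ori=s["orientation"])
E
```

```text
[ 544.07123315 -248.1071772   150.69761459]
```

View pics/w2.png

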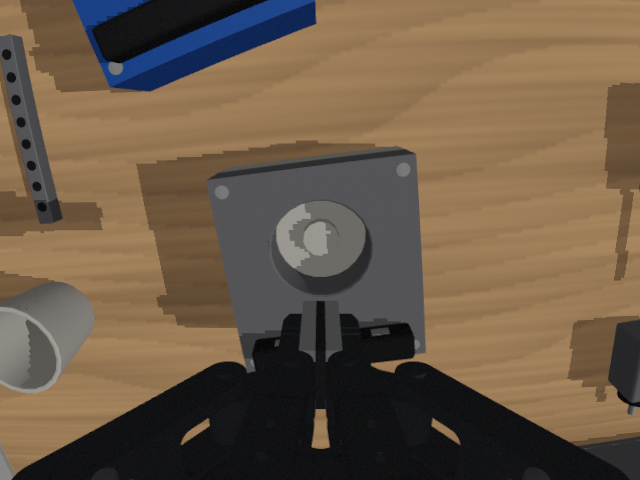

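The wrist view shows the grey station under the tool. Its round well mouth is about (271–371, 200–296) and the pairing key is at (320,237).

```bash
python3 - <<'E'
import numpy as np
from h import *
c=dict(np.load("w2.npz")); H=c["hand_eye"]
Rw=c["ori"]@H[:3,:3]; o=c["ori"]@H[:3,3]+c["pos"]
c["R"]=Rw.T; c["t"]=-Rw.T@o
print(ray_plane(c,[(271,247),(371,247),(321,200),(321,296)],56),"key",ray_plane(c,[(320,237)],34))
E
```

```text
[[ 539.53739868 -277.07957746   56.        ]
 [ 544.07990075 -217.53599138   56.        ]
 [ 513.37546404 -245.17684011   56.        ]
 [ 573.82852905 -249.72172728   56.        ]] key [[ 542.27584011 -247.92670798   34.        ]]
```

Call:
play_rows:
  moves:
    - [0,0,0,3,0]
    - [0,0,0,6,0]
    - [0,0,0,9,0]
    - [0,0,0,10.3,0]
    - [0,0,0,10.3,0]

```text
time: 7.2
eef_pos: [543.9, -247.1, 46.9]
orientation: [[-0.997, 0.074, -0.003], [0.074, 0.997, 0.002], [0.003, 0.002, -1.0]]
wrist_force: [-0.8, 0.7, 0.2]
grip_width: 0.1
finger_force: 0.0
```

Call:
play_rows:
  moves:
    - [0,0,0,0.3,0]
    - [0,0,0,0.6,0]
    - [0,0,0,0.8,0]
    - [0,0,0,0.8,0]

```text
time: 7.6
eef_pos: [546.2, -249.6, 41.4]
orientation: [[-0.997, 0.075, 0.003], [0.075, 0.997, -0.001], [-0.003, -0.001, -1.0]]
wrist_force: [1.3, -0.3, 2.8]
grip_width: -0.1
finger_force: 1.1
```

Call:
play_rows:
  moves:
    - [0,0,0,0.1,0]
    - [0,0,0,0.2,0]
    - [0,0,0,0.3,0]
    - [0,0,0,0.3,0]

```text
time: 8.0
eef_pos: [546.2, -249.5, 37.9]
orientation: [[-0.997, 0.075, 0.002], [0.075, 0.997, -0.001], [-0.002, -0.001, -1.0]]
wrist_force: [3.1, -1.0, 4.5]
grip_width: 0.0
finger_force: 2.0
```

Call:
play_rows:
  moves:
    - [0,0,0,0.1,0]
    - [0,0,0,0.2,0]
    - [0,0,0,0.2,0]

```text
time: 8.3
eef_pos: [546.2, -249.6, 37.0]
orientation: [[-0.997, 0.075, 0.003], [0.075, 0.997, -0.001], [-0.003, -0.001, -1.0]]
wrist_force: [0.7, 0.7, 12.1]
grip_width: -0.4
finger_force: 5.9
```

Bottomed at 37.0 mm with 12 N. I'll hold briefly, then lift.

Call:
play_rows:
  moves:
    - [0,0,0,0,0]
    - [0,0,0,0,0]
    - [0,0,0,0,0]
    - [0,0,0,0,0]
    - [0,0,0,0,0]

```text
time: 8.8
eef_pos: [546.2, -249.6, 37.0]
orientation: [[-0.997, 0.075, 0.003], [0.075, 0.997, -0.001], [-0.003, -0.001, -1.0]]
wrist_force: [1.5, 0.7, 11.5]
grip_width: 0.0
finger_force: 5.8
```

Call:
play_rows:
  moves:
    - [0,0,0,-0.5,0]
    - [0,0,0,-1.5,0]
    - [0,0,0,-4,0]
    - [0,0,0,-8,0]
    - [0,0,0,-12,0]

```text
time: 9.3
eef_pos: [542.5, -247.8, 154.9]
orientation: [[-0.997, 0.075, -0.006], [0.075, 0.997, 0.003], [0.006, 0.002, -1.0]]
wrist_force: [1.5, 0.4, 0.2]
grip_width: 0.0
finger_force: 0.0
```

Call:
play_rows:
  moves:
    - [0,0,0,-4,0]
    - [0,4,0,-6,0]
    - [0,8,0,-6,0]
    - [0,12,0,-6,0]
    - [0,12,0,-6,0]

```text
time: 9.8
eef_pos: [418.4, -237.0, 213.6]
orientation: [[-0.997, 0.078, -0.009], [0.078, 0.997, 0.005], [0.009, 0.004, -1.0]]
wrist_force: [0.0, 0.1, -0.9]
grip_width: -0.3
finger_force: 0.0
```

```bash
python3 - <<'E'
from bench import arm, imaging
import cv2, numpy as np
c=imaging.read_camera("top")["color"][:,:,::-1]; a=cv2.imread("pics/top0.png")
A=cv2.resize(np.hstack([a[170:330,90:250],c[170:330,90:250]]),None,fx=2,fy=2)
B=cv2.resize(np.hstack([a[170:330,250:480],c[170:330,250:480]]),None,fx=640/460,fy=640/460)
cv2.imwrite("pics/end.png",np.vstack([A,B])); print(arm.sense()["eef_pos"],arm.sense()["wrist_force"])
E
```

```text
[ 421.48913511 -238.25803897  214.24182208] [1.74284406 0.82748335 0.01360057]
```

View pics/end.png

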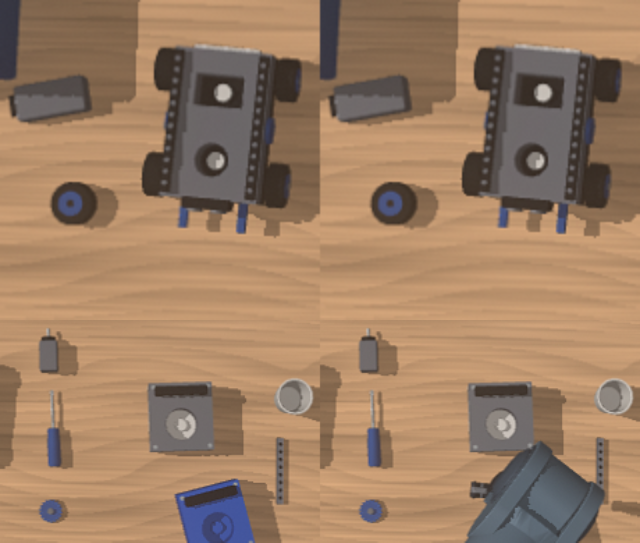

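The before and after crops match: the rover is in the same place at (215,130) and (535,130), the bystanders in view have not moved, and the arm is clear above the table.

```bash
python3 -c "
from bench import arm
print(arm.close_job())"
```

```text
the job is handed in; nothing more can be done
None
```

I pressed the rover's reset key to its stop for about 2 s and released it, then pressed the pairing key to its stop for about 0.5 s and released it; the rover and the bystanders visible afterwards had not moved, and I handed the job in at about 10 s (the verdict was not shown).

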